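# Set the straightedge on its pins and weight it down

## Task

First ease the aluminium straightedge gently up against the two steel pins in the work board, swinging it round until its long edge lies flush against both. Then take the steel weight that lies on its side and set it down upright, knob up, on the straightedge, centred across its width and midway between the two pins: do not drop it, let go only once it stands, and see that the edge is still flush with both pins. Leave the mask, the paint jar and the brush where they are.

Things in the scene. Friction and masses are not known exactly. Their poses are not given: they have to be found in the camera images.
- board: fixed plywood work board with teal mat, 380 (x) x 660 (y) mm, its flat face 15 mm above the table. Origin: centre of its underside, at table height. It is turned a little to either side; x points away from the robot, y to the left along its long side, z up. The two pins stand in it at x = 50 mm, y = 70 and -70 mm
- pin_left: fixed steel pin, 8 mm diameter, standing 22 mm out of the board's face. Origin: at its foot on its axis, on the board's face. Axes as the board's
- pin_right: the other pin, the same, 140 mm from the first, in the board's -y direction
- straightedge: loose aluminium bar lying flat and skewed on the board on the robot's side of the pins: 280 mm long (y), 60 wide (x), 8 thick, 0.3 to 0.5 kg. Origin: centre of its underside; x points to the long edge that faces the pins (edge at x = 30 mm), z up. When flush, each pin's axis is at x = 34 mm in its frame. It slides on the mat at 1 to 6 N
- weight_center (a point): loose steel weight, 0.6-0.9 kg, on its side on the board left or right of the straightedge: a block 40 x 40 x 56 mm (x), and on one end a neck (13 mm thick, 8 long) with a knob (26 mm across, 16 long); 80 mm overall. This point: centre of the block, 28 mm from its flat base. x axis: from base to knob (level while it lies, up when it stands); y, z: square to its flat sides
- mask: bystander: painted feather half-mask with two eye holes, about 250 x 110 mm, up to 30 mm high, lying on the board beyond the pins. Origin: between the eyes, at its underside
- paint_jar: bystander: glass jar with a black cap, 54 mm diameter, 62 mm tall, on the board on the other side of the straightedge from the weight. Origin: centre of its underside
- brush: bystander: flat brush, 180 mm long, 13 mm wide, 9 mm high, lying on the board near its edge towards the robot. Origin near the middle of its length, x axis to the bristles
Not all that is in view belongs to the job. Leave any blue or purple look-alike of the part that bears weight_center alone.

How it is judged (in metres and radians):
On the way, in this order (a step that is already met when the one before it is completed fails the run):
1. the straightedge's edge is within 2 mm of both pins along its length (x of pin_left in the frame of straightedge between 0.031 and 0.036 m and x of pin_right in the frame of straightedge between 0.031 and 0.036 m and y of pin_left in the frame of straightedge below 0.13 m and y of pin_right in the frame of straightedge above -0.13 m), for 0.2 s.
2. the weight, still held, is set down standing on the straightedge (its base within 4 mm of it), not dropped (angle between weight_center's own x axis and vertical below 0.15 rad and z of weight_center in the frame of straightedge between 0.031 and 0.04 m and x of weight_center in the frame of straightedge between -0.02 and 0.02 m and contact force between the fingers and weight above 0.5 N), for 0.1 s.
At the end, for the whole second after the job is handed in: The straightedge lies flat with its long edge within 2 mm of both pins; the weight stands upright on it, knob up (within 0.08 rad), its middle within 8 mm of the straightedge's centre line and within 12 mm of midway between the pins; all released and at rest (all of step 1 and angle between weight_center's own x axis and vertical below 0.08 rad and x of weight_center in the frame of straightedge between -0.008 and 0.008 m and y of weight_center in the frame of board between -0.012 and 0.012 m and z of weight_center in the frame of straightedge between 0.031 and 0.041 m and angle between straightedge's own z axis and vertical below 0.05 rad and linear speed of straightedge below 0.02 m/s); the robot touches nothing.
It fails at once if the straightedge is forced hard against a pin (over 40 N) (contact force between any of pin_left, pin_right and straightedge above 40 N).
It fails at once if the mask, the paint jar or the brush is shifted by more than 15 mm (distance of any of mask, paint_jar, brush from where it was at the start of the episode above 0.015 m).
It also fails if it takes over 64 s, if anything falls off the work surface, if the arm or the gripper's body presses on something with over 40 N, if the wrist force passes 120 N, or if a joint passes its speed limit or range.

## Robot

A 7-joint arm with a two-finger parallel gripper is mounted at the origin on the work surface. World frame = base frame: x ahead of the robot, y to its left, z up, the work surface at z = 0. Lengths are in mm, angles in rad, forces in N, time in s.
With the tool pointing down it reaches from about 425 to 925 mm from the base axis. Payload 6.8 kg.
Tool frame: the origin (TCP) lies at the very end of the fingers, on their centre line; the grasp point (between the pads) lies 19 mm behind it; z points along the fingers, y is the direction in which the jaws open and shut (so a half turn about z gives the same grasp; the last joint's range is limited). The gripper opens to 88 mm and grips with 3 to 60 N. Pads are 20 mm wide; open, the fingers measure 115 mm over their backs; the gripper's body (75 mm by 178 mm) begins 61 mm behind the grasp point.
Start: joints at [-1.308, 0.477, 0.022, 1.555, -0.011, 1.109, -0.083], TCP at [244.591, 629.144, 222.664] pointing down, gripper open.
Joint ranges: [-2.96, 2.96], [-0.34, 2.1], [-1.41, 1.46], [0.24, 2.44], [-1.37, 4.51], [0.17, 1.92], [-2.96, 2.96]. Speed limits (rad/s): [2.39, 2.39, 3.14, 3.14, 3.14, 3.14, 3.14].

## Interface

Orientations are given as a 3x3 rotation matrix whose columns are the frame's x, y, z axes.
In Python, from bench import * gives the robot as it stands. Calls block until the motion is done:
- move_pose(position, orientation): joint-space move of the TCP to a pose.
- move_l(position, rotation=None, max_speed=150, max_force=None): straight line of the TCP; rotation=None keeps the orientation; max_speed is the mean speed in mm/s. With max_force (N) it stops when the force on the tool has changed by that much, and returns True; else False.
- movej(angles): joint-space move.
- move_gripper(opening): finger opening in mm; the grip force is fixed at half the most; returns when the fingers have stopped.
- hold(seconds).
- inverse_kinematics(position, orientation): joint angles nearest the present ones, or None.
- snapshot(name): name is "scene" or "top"; returns a dict with "color" (420x560x3 uint8, blue, green, red), "mtx" (3x3 intrinsics, pixels), "extrinsics" (4x4, takes a point from camera to world coordinates). Camera axes: x right, y down, z forward; pixel columns grow to the right and rows downward; lengths in mm; the calibration is good to about 2 mm. A picture is of the moment at which its call begins. There is no depth.
A pose or a line that the arm cannot do raises Unreachable and nothing moves.
- close_job(): hands the job in, once; it reports no verdict.
Readings, each from a call of its own:
- current_clock(): time.
- current_qpos(): joint angles.
- current_qvel(): joint speeds.
- current_tau(): joint torques, N m.
- current_tool_pos(): TCP position.
- current_orientation(): TCP orientation.
- current_force(): force on the tool from outside, world axes, zero at the start.
- current_wrist_torque(): the same for the moment, N m.
- current_finger_gap(): finger opening in mm.
Only numpy, scipy, OpenCV 4.12 (cv2) and the standard library are available. Lean on these libraries where they do the work, as an engineer would, in place of code of your own. Each camera call takes 0.05 s, during which the arm holds its last target.

## Working session

There is one attempt and no reset: what is moved stays moved. The work goes in short steps, each a Python script; the robot and the scene stay as the last script left them, time stands still between calls to the robot, and variables do not carry over. Pictures are saved under pics/ and viewed, and the job is handed in when it is done.

```bash
ls; mkdir -p pics; python3 - <<'E'
from bench import *
import cv2
for n in("scene","top"):
    s=snapshot(n); cv2.imwrite(f"pics/{n}0.png",s["color"]); print(n,s["mtx"].tolist(),s["extrinsics"].round(4).tolist())
print(current_clock(),current_tool_pos(),current_orientation())
E
```

```text
pics
scene [[516.8352062351682, 0.0, 284.7895873321116], [0.0, 516.8352062351682, 223.11646862706561], [0.0, 0.0, 1.0]] [[0.2371, 0.7476, -0.6204, 1306.467], [0.9713, -0.1698, 0.1666, -146.7794], [0.0192, -0.6421, -0.7664, 969.1457], [0.0, 0.0, 0.0, 1.0]]
top [[490.4778083108026, 0.0, 287.8338847615346], [0.0, 490.4778083108026, 212.20796981538484], [0.0, 0.0, 1.0]] [[-0.0149, -0.987, 0.1602, 387.3985], [-0.9998, 0.0122, -0.0179, 71.8367], [0.0157, -0.1604, -0.9869, 1255.2627], [0.0, 0.0, 0.0, 1.0]]
0.1 [244.41105005 628.6360282  221.81922705] [[-9.32046195e-01  3.62339173e-01 -4.63477752e-04]
 [ 3.62339451e-01  9.32044973e-01 -1.51381468e-03]
 [-1.16532250e-04 -1.57888149e-03 -9.99998747e-01]]
```

View pics/scene0.png

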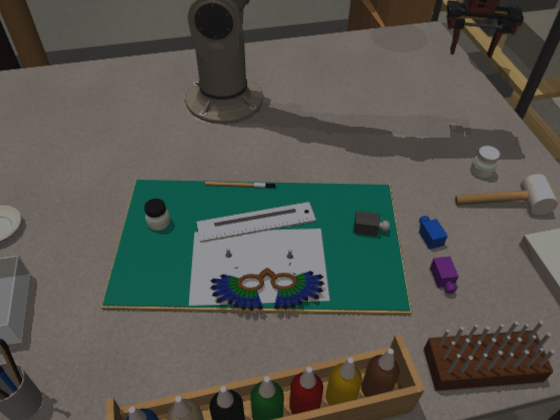

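View pics/top0.png

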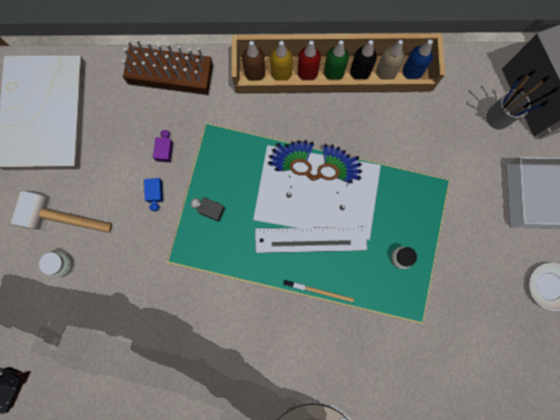

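```bash
cat > h.py <<'E'
from bench import *
import numpy as np, cv2
def ray(s,uv):
    K=s["mtx"];E=s["extrinsics"]
    d=E[:3,:3]@np.linalg.solve(K,np.array([uv[0],uv[1],1.0])); return E[:3,3],d
def onplane(s,uv,z):
    o,d=ray(s,uv); return (o+d*(z-o[2])/d[2])
def proj(s,P):
    E=np.linalg.inv(s["extrinsics"]); p=s["mtx"]@(E[:3,:3]@np.asarray(P,float)+E[:3,3]); return p[:2]/p[2]
def tri(s1,u1,s2,u2):
    o1,d1=ray(s1,u1);o2,d2=ray(s2,u2);d1/=np.linalg.norm(d1);d2/=np.linalg.norm(d2)
    A=np.stack([d1,-d2],1);t=np.linalg.lstsq(A,o2-o1,rcond=None)[0]
    a=o1+t[0]*d1;b=o2+t[1]*d2;return (a+b)/2,np.linalg.norm(a-b)
def crop(img,x0,y0,w,h,k,name): cv2.imwrite(f"pics/{name}.png",cv2.resize(img[y0:y0+h,x0:x0+w],None,fx=k,fy=k,interpolation=cv2.INTER_CUBIC))
E
python3 - <<'E'
from h import *
import pickle
t=cv2.imread("pics/top0.png");s=cv2.imread("pics/scene0.png")
crop(t,240,130,150,130,5,"c_top"); crop(s,185,180,150,130,5,"c_scene")
a=cv2.resize(t[180:230,180:240],None,fx=6,fy=6,interpolation=cv2.INTER_CUBIC)
b=cv2.resize(s[200:250,345:405],None,fx=6,fy=6,interpolation=cv2.INTER_CUBIC)
cv2.imwrite("pics/c_w.png",np.hstack([a,b]))
E
```

```text
(no output)
```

View pics/c_top.png

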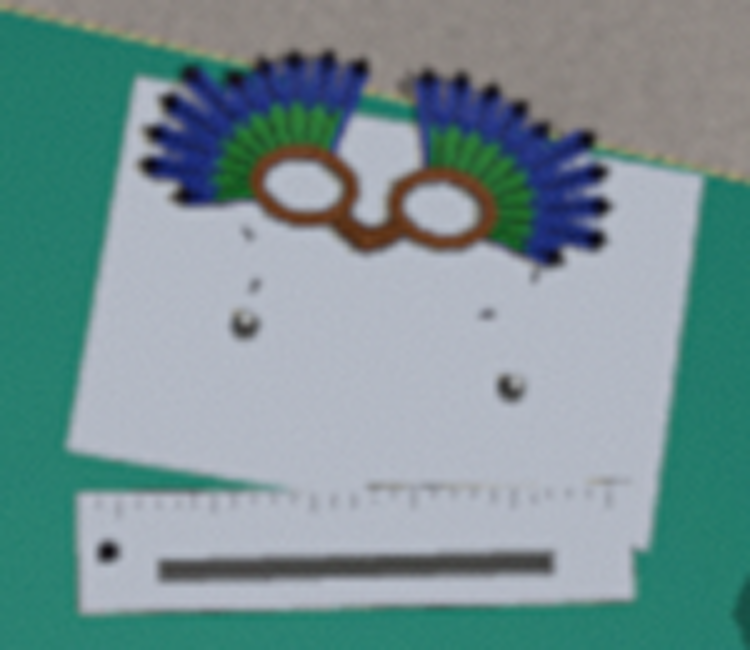

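View pics/c_scene.png

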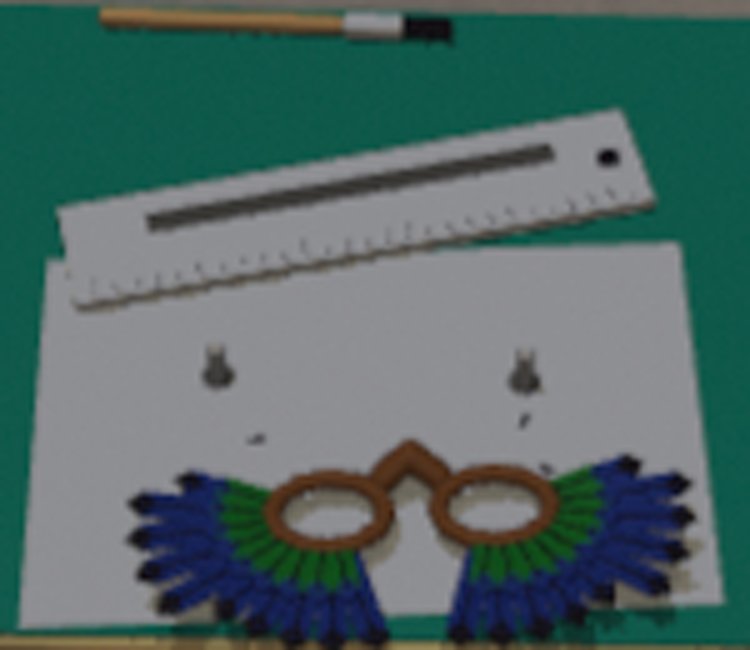

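View pics/c_w.png

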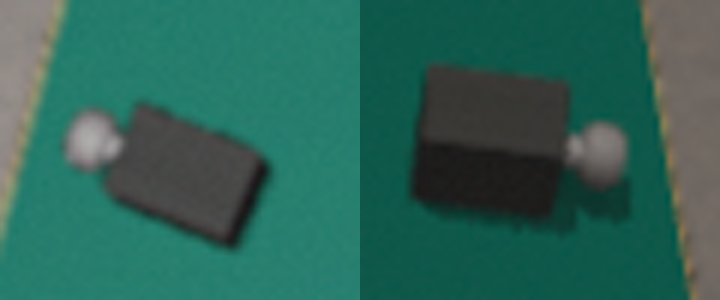

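```bash
python3 - <<'E'
from h import *
import pickle
S={}
for n in("top","scene"): S[n]=snapshot(n)
pickle.dump(S,open("s0.pkl","wb"))
f=lambda x,y,ox,oy,k=5.:np.array([(x+.5)/k-.5+ox,(y+.5)/k-.5+oy])
for n in S:
    hsv=cv2.cvtColor(S[n]["color"],cv2.COLOR_BGR2HSV)
    m=cv2.inRange(hsv,(75,120,40),(95,255,255))
    m=cv2.morphologyEx(m,cv2.MORPH_OPEN,np.ones((3,3)))
    c=max(cv2.findContours(m,cv2.RETR_EXTERNAL,cv2.CHAIN_APPROX_NONE)[0],key=cv2.contourArea)
    q=cv2.approxPolyDP(cv2.convexHull(c),8,True)[:,0]
    P=np.array([onplane(S[n],p,15)[:2] for p in q]); 
    print(n,q.tolist(),P.round(1).tolist(),"sides",np.linalg.norm(P-np.roll(P,-1,0),axis=1).round(1),"centre",P.mean(0).round(1))
    r=cv2.minAreaRect(P.astype(np.float32)); print(r)
T=S["top"];C=S["scene"]
print("pins")
for a,b in(((243,319),(525,355)),((512,382),(217,352))):
    print("top onplane37",onplane(T,f(*a,240,130),37).round(1),"tri",[tri(T,f(*a,240,130),C,f(*b,185,180))])
print("SE corners z23, TL TR BR BL")
for a in((77,492),(632,481),(635,600),(80,614),(163,571),(552,562),(108,551)): print(onplane(T,f(*a,240,130),23).round(1))
print("scene")
for a in((655,203),(75,308),(60,208),(620,110),(150,222),(552,152),(608,157)): print(onplane(C,f(*a,185,180),23).round(1))
print("weight top z55: base/knob corners; knob")
for a in((268,162),(232,238),(105,185),(140,105)): print(onplane(T,f(*a,180,180,6.),55).round(1))
print("knob", tri(T,f(90,140,180,180,6.),C,f(602-360,155,345,200,6.)))
print("scene")
for a in((428,68),(420,138),(560,158),(568,82)): print(onplane(C,f(a[0]-360,a[1],345,200,6.),55).round(1))
E
```

```text
top [[206, 126], [447, 181], [421, 320], [171, 261]] [[821.1, 261.2], [665.9, -366.1], [313.4, -277.4], [468.2, 344.7]] sides [646.2 363.5 641.1 362.7] centre [567.1  -9.4]
((567.0425415039062, -8.775146484375), (646.2335815429688, 363.487060546875), 76.10564422607422)
scene [[104, 300], [137, 180], [388, 185], [408, 309]] [[656.1, -364.7], [309.6, -275.6], [468.5, 351.0], [823.5, 259.7]] sides [357.8 646.4 366.6 646.4] centre [564.4  -7.4]
((565.4781494140625, -7.69580078125), (646.3797607421875, 366.6058044433594), 75.5767822265625)
pins
top onplane37 [633.4  48.1  37. ] tri [(array([633.1817591 ,  47.68440082,  37.34747746]), np.float64(0.9719955811156418))]
top onplane37 [599.3 -87.3  37. ] tri [(array([599.51081702, -87.39379094,  36.01127084]), np.float64(0.057312215146678565))]
SE corners z23, TL TR BR BL
[548.  133.2  23. ]
[ 550.  -148.5   23. ]
[ 489.5 -147.6   23. ]
[486.2 132.   23. ]
[507.3  90.1  23. ]
[ 509.2 -106.4   23. ]
[517.8 117.7  23. ]
scene
[548.1 133.3  23. ]
[ 550.  -146.1   23. ]
[ 488.2 -144.9   23. ]
[486.1 133.   23. ]
[ 506.3 -104.5   23. ]
[505.5  93.1  23. ]
[514.7 119.   23. ]
weight top z55: base/knob corners; knob
[598.3 207.5  55. ]
[566.7 222.1  55. ]
[589.5 274.6  55. ]
[622.9 260.6  55. ]
knob (array([611.57470121, 284.00951358,  37.68598162]), np.float64(0.05069727256564432))
scene
[567.2 224.8  55. ]
[600.8 210.1  55. ]
[622.3 259.6  55. ]
[586.3 276.3  55. ]
```

```bash
cat >> h.py <<'E'
pinL=np.array([633.3,47.9]);pinR=np.array([599.4,-87.3]);mid=(pinL+pinR)/2
by=(pinL-pinR)/np.linalg.norm(pinL-pinR);by=np.array([*by,0.]);bx=np.array([by[1],-by[0],0.]);up=np.array([0,0,1.])
Rpush=np.stack([-bx,by,-up],1)
tgt=mid-34*bx[:2]
wc=np.array([594.3,242.,35.]);wd=np.array([.391,.920,0]);wd/=np.linalg.norm(wd)
def Rtool(z,y):
    z=z/np.linalg.norm(z);y=y/np.linalg.norm(y);return np.stack([np.cross(y,z),y,z],1)
def grasp(th,flip=1,off=(0,0)):  # off: along d, up from block centre
    z=-up*np.cos(th)-wd*np.sin(th); y=flip*np.cross(up,wd); R=Rtool(z,y)
    g=wc+wd*off[0]+up*off[1]; return g+19*z,R
def place(th,az,flip=1,off=(0,0),h=51.,xy=None):
    d=np.array([np.cos(az),np.sin(az),0]); z=d*np.cos(th)-up*np.sin(th); y=flip*np.cross(up,d); R=Rtool(z,y)
    c=np.array([*(tgt if xy is None else xy),h]); g=c+up*off[0]-d*off[1]; return g+19*z,R
E
python3 - <<'E'
from h import *
print(mid,bx,tgt)
f=lambda p,R:inverse_kinematics(p,R)
p0=np.array([*(mid-110*bx[:2]),120]);print("push",f(p0,Rpush),f(np.array([*(mid-110*bx[:2]),18]),Rpush),f(np.array([*(mid-70*bx[:2]),18]),Rpush))
for deg in(10,20,30,40,50,60):
    th=np.radians(deg)
    for fl in(1,-1):
        q=f(*grasp(th,fl,(0,6)));a=[]
        for az in range(-180,180,15):
            if f(*place(th,np.radians(az),fl,(0,6))) is not None:a.append(az)
        print(deg,fl,None if q is None else np.round(q,2),a)
E
```

```text
[616.35 -19.7 ] [ 0.96997346 -0.2432108   0.        ] [583.37090247 -11.43083279]
push [-0.46017469  0.35631096  0.39498712  2.06315057 -0.19666479  0.75724617
  1.3812149 ] [-0.30847472  0.52041738  0.21461109  2.10708369 -0.20969741  0.53369327
  1.38477021] [-0.27864658  0.56419721  0.21738046  2.01693537 -0.21154812  0.58146704
  1.40856836]
10 1 [-0.44  0.72 -0.14  1.66  0.24  0.92  2.03] [-135, -120, -105, -90, -75, -60, -45, -30, 15, 30, 45, 60, 75, 90, 105, 120, 135]
10 -1 [-0.85  0.77  0.46  1.7  -0.26  0.89 -0.7 ] [-135, -120, -105, -90, -75, -60, -45, -30, 30, 45, 60, 75, 90, 105, 120, 135]
20 1 [-0.5   0.79 -0.12  1.56  0.3   1.12  1.97] [-135, -120, -105, -90, -75, -60, -45, -30, 30, 45, 60, 75, 90, 105, 120, 135]
20 -1 [-0.9   0.85  0.5   1.59 -0.17  1.06 -0.79] [-135, -120, -105, -90, -75, -60, -45, -30, 30, 45, 60, 75, 90, 105, 120, 135]
30 1 [-0.55  0.87 -0.11  1.45  0.35  1.31  1.93] [-165, -150, -135, -120, -105, -90, -75, -60, -45, -30, 30, 45, 60, 75, 90, 105, 120, 135, 150, 165]
30 -1 [-0.93  0.94  0.52  1.48 -0.11  1.23 -0.85] [-165, -150, -135, -120, -105, -90
[... 353 characters left out ...]
, 105, 120, 135, 150, 165]
50 1 [-0.61  1.06 -0.11  1.22  0.45  1.69  1.89] [-180, -165, -150, -135, -120, -105, -90, -75, -60, -45, -30, -15, 0, 15, 30, 45, 60, 75, 90, 105, 120, 135, 150, 165]
50 -1 [-0.96  1.14  0.56  1.26 -0.01  1.57 -0.9 ] [-180, -165, -150, -135, -120, -105, -90, -75, -60, -45, -30, -15, 0, 15, 30, 45, 60, 75, 90, 105, 120, 135, 150, 165]
60 1 [-0.63  1.16 -0.12  1.11  0.51  1.87  1.89] [-180, -165, -150, -135, -120, -105, -90, -75, -60, -45, -30, -15, 0, 15, 30, 45, 60, 75, 90, 105, 120, 135, 150, 165]
60 -1 [-0.96  1.24  0.57  1.15  0.04  1.73 -0.9 ] [-180, -165, -150, -135, -120, -105, -90, -75, -60, -45, -30, -15, 0, 15, 30, 45, 60, 75, 90, 105, 120, 135, 150, 165]
```

```bash
python3 - <<'E'
from h import *
S=snapshot("top")
print("brush",[onplane(S,u,20).round() for u in((353,300),(284,283))],"jar",onplane(S,(404,257),77).round(), current_finger_gap())
P=lambda b,z:np.array([*(mid-b*bx[:2]),z])
move_pose(P(170,130),Rpush)
print(move_l(P(170,40),max_speed=120), move_l(P(170,18),max_speed=40,max_force=6), current_tool_pos(),current_clock(),current_force())
s=snapshot("top"); crop(s["color"],180,120,250,190,3,"p1")
E
```

```text
brush [array([ 365., -109.,   20.]), array([409.,  62.,  20.])] jar [ 466. -228.   77.] 87.67081801871991
False False [451.41224504  21.55424147  17.90572728] 4.1583 [ 0.37194575 -0.81699147  0.03785531]
```

View pics/p1.png

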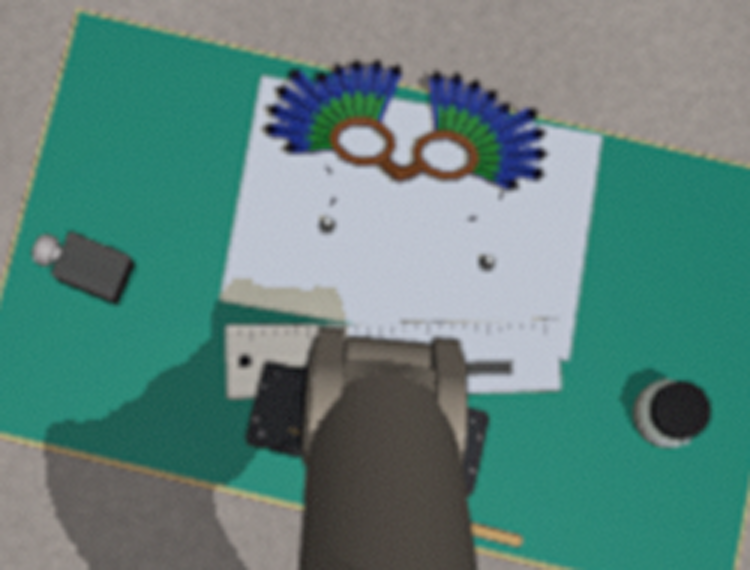

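The gripper sits behind the bar, with its body at roughly (365,430) in the crop, and the bar has not moved. I'll push now: quickly at first, then slowly near the pins.

```bash
python3 - <<'E'
from h import *
P=lambda b,z=18:np.array([*(mid-b*bx[:2]),z])
rep=lambda r:print(r,"b",round(float((np.append(mid,0)-current_tool_pos())@bx),2),"f",(current_force()@np.stack([bx,by,up],1)).round(2),"m",current_wrist_torque().round(2),round(current_clock(),2))
rep(move_l(P(110),max_speed=45,max_force=14))
rep(move_l(P(85),max_speed=30,max_force=14))
rep(move_l(P(68),max_speed=10,max_force=9))
s=snapshot("top"); crop(s["color"],180,120,250,190,3,"p2")
s=snapshot("scene"); crop(s["color"],185,180,150,130,5,"p3")
E
```

```text
False b 110.1 f [-1.76  1.43 -0.31] m [ 0.2   0.32 -0.01] 5.69
False b 84.52 f [-1.2  -0.15 -1.01] m [ 0.05  0.08 -0.03] 6.67
True b 77.07 f [ 0.13 -0.44 -0.46] m [ 0.02  0.02 -0.03] 7.72
```

View pics/p2.png

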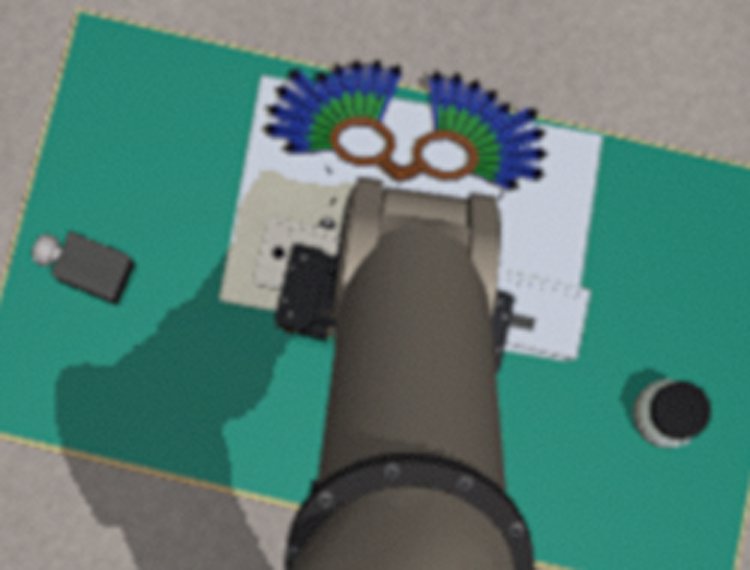

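View pics/p3.png

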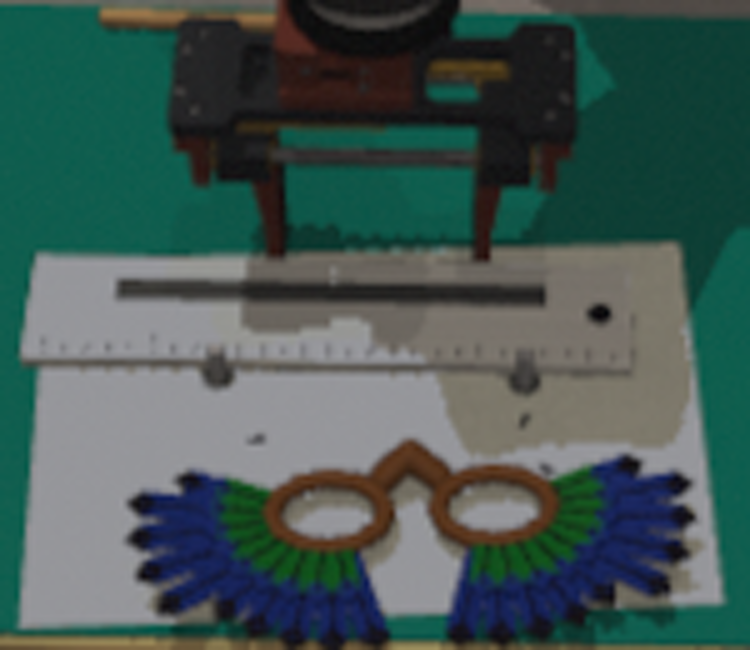

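The bar lies along both pins: in the crop their feet at (218,375) and (525,375) touch its edge. I'll nudge it once more gently to confirm that it's solid at both.

```bash
python3 - <<'E'
from h import *
P=lambda b,z=18:np.array([*(mid-b*bx[:2]),z])
rep=lambda r:print(r,"b",round(float((np.append(mid,0)-current_tool_pos())@bx),2),"f",(current_force()@np.stack([bx,by,up],1)).round(2),"m",current_wrist_torque().round(2),round(current_clock(),2))
rep(move_l(P(72),max_speed=6,max_force=10))
hold(.2);rep(0)
rep(move_l(P(72),max_speed=6,max_force=10))
# back off and rise
move_l(P(95),max_speed=60); rep(0)
move_l(P(150,150),max_speed=200); rep(0)
s=snapshot("top"); crop(s["color"],230,130,150,130,5,"p4")
s=snapshot("scene"); crop(s["color"],185,180,150,130,5,"p5")
E
```

```text
True b 77.09 f [ 0.09 -0.33 -0.29] m [-0.01 -0.01  0.06] 8.54
0 b 77.63 f [-0.13  0.06 -0.67] m [-0.01  0.05  0.02] 8.74
False b 76.46 f [-9.87  0.61  2.01] m [ 0.66  2.07 -0.28] 9.89
0 b 94.57 f [-0.2  -0.03  0.72] m [-0.01 -0.03  0.  ] 10.43
0 b 150.05 f [-0.06  0.08  0.37] m [ 0.01 -0.02 -0.  ] 11.29
```

View pics/p5.png

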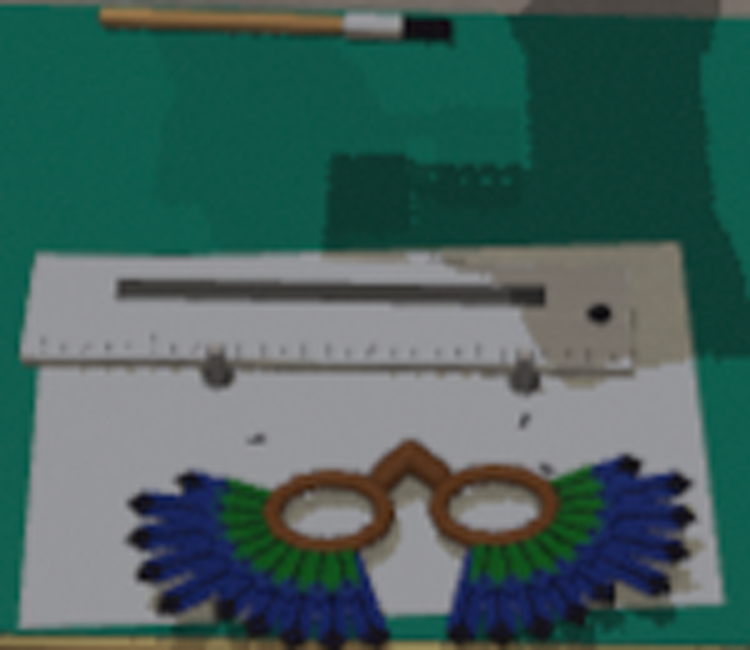

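View pics/p4.png

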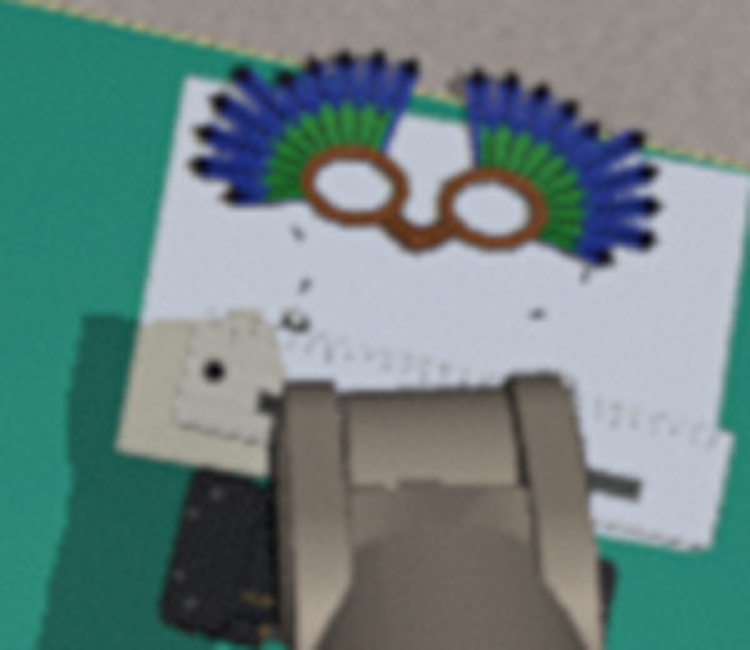

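```bash
python3 - <<'E'
from h import *
C=snapshot("scene");f=lambda x,y,ox,oy,k=5.:np.array([(x+.5)/k-.5+ox,(y+.5)/k-.5+oy])
for a in((22,357),(632,370)):
    p=onplane(C,f(*a,185,180),23); print("edge vs pin axis line",((p-np.append(mid,23))@bx).round(2),((p-np.append(mid,23))@by).round(1))
th=np.radians(50)
for fl in(1,-1):
    p,R=grasp(th,fl,(0,8)); print("pre",np.round(inverse_kinematics(p-100*R[:,2],R),2),"g",np.round(inverse_kinematics(p,R),2))
    for az in(-30,-14,0,30,60):
        p,R=place(th,np.radians(az),fl,(0,8));q=inverse_kinematics(p,R);q2=inverse_kinematics(p+[0,0,120],R);print(fl,az,None if q is None else np.round(q,2),None if q2 is None else np.round(q2,2))
print(current_qpos().round(2))
E
```

```text
edge vs pin axis line -4.96 -159.6
edge vs pin axis line -3.3 118.1
pre [-0.75  1.09  0.1   0.99  0.3   1.85  2.03] g [-0.74  1.06  0.14  1.24  0.29  1.63  2.01]
1 -30 [-0.48  0.55  0.12  2.33  1.95  0.52 -1.23] [-1.15  0.42  0.94  2.33  1.19  0.19 -0.43]
1 -14 [-0.3   0.53  0.04  2.4   2.48  0.51 -1.39] [-0.64  0.24  0.42  2.37  1.93  0.23 -0.8 ]
1 0 [ 0.44  0.61 -0.67  2.38  2.46  0.6  -0.84] [ 0.06  0.23 -0.21  2.36  2.36  0.19 -0.88]
1 30 [ 1.06  0.93 -1.17  2.26  2.07  0.36  0.44] [ 1.19  0.66 -1.31  2.21  1.16  0.24  1.16]
1 60 [ 1.02  0.89 -0.99  2.04  0.08  0.33  2.86] [ 1.14  0.73 -1.18  2.    0.04  0.53  2.77]
pre [-1.02  1.22  0.78  1.02 -0.17  1.79 -0.78] g [-1.05  1.21  0.78  1.27 -0.17  1.57 -0.76]
-1 -30 [-0.66  0.58  0.33  2.35  2.05  0.42  1.76] [-0.58  0.28  0.23  2.3   1.38  0.48  2.57]
-1 -14 [ 0.7   0.92 -1.19  2.34  2.07  1.11  2.61] [ 0.6   0.39 -0.99  2.3   1.7   0.63  2.72]
-1 0 [ 0.83  0.91 -1.19  2.36  2.19  0.88  2.82] [ 0.88  0.46 -1.17  2.31  1.83  0.5   2.95]
-1 30 [ 0.8   0.69 -0.79  2.27  3.17  0.19  2.34] [ 0.7   0.35 -0.65  2.24 -1.32  0.21  0.35]
-1 60 [ 0.41  0.63 -0.18  2.08 -1.22  0.61  0.84] [-0.16  0.46  0.54  2.08 -1.24  0.98  0.71]
[-0.52  0.26  0.41  2.11 -0.14  0.81  1.31]
```

```bash
python3 - <<'E'
from h import *
for deg in (40,50):
  th=np.radians(deg)
  for fl in(1,-1):
    p,R=grasp(th,fl,(0,8)); g=inverse_kinematics(p+[0,0,100],R)
    if g is None: g=inverse_kinematics(p,R); print("no lift ik")
    for az in range(-150,181,15):
        p,R=place(th,np.radians(az),fl,(0,8));q=inverse_kinematics(p,R);q2=inverse_kinematics(p+[0,0,80],R)
        if q is not None and q2 is not None:
            d=np.abs(q2-g).max()
            if d<1.6 and np.abs(q2-q).max()<.7: print(deg,fl,az,round(d,2),np.round(q,2),np.round(q2,2))
E
```

```text
50 -1 60 1.55 [ 0.41  0.63 -0.18  2.08 -1.22  0.61  0.84] [-0.11  0.53  0.47  2.1  -1.31  0.95  0.81]
```

```bash
python3 - <<'E'
from h import *
th=np.radians(50)
p,R=grasp(th,-1,(0,8))
move_pose(p-90*R[:,2]+[0,0,40],R)
print(current_qpos().round(2))
move_l(p-60*R[:,2],max_speed=150)
s=snapshot("scene"); crop(s["color"],285,120,200,150,4,"g1")
s=snapshot("top"); crop(s["color"],130,120,200,150,4,"g2")
print(current_clock(),current_tool_pos(),p)
E
```

```text
[-1.03  1.17  0.78  1.04 -0.14  1.8  -0.77]
13.9167 [607.46951318 271.38656944  70.78664491] [588.60700883 228.60472667  30.78703542]
```

View pics/g1.png

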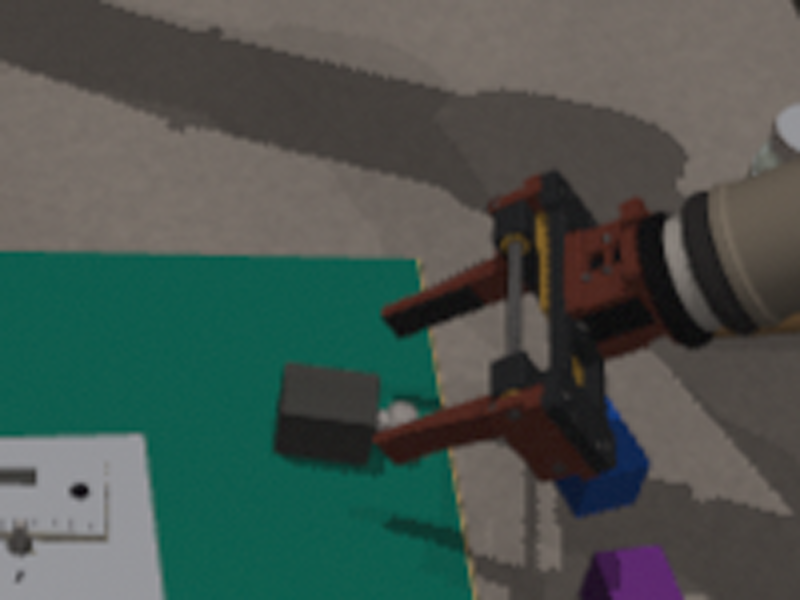

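View pics/g2.png

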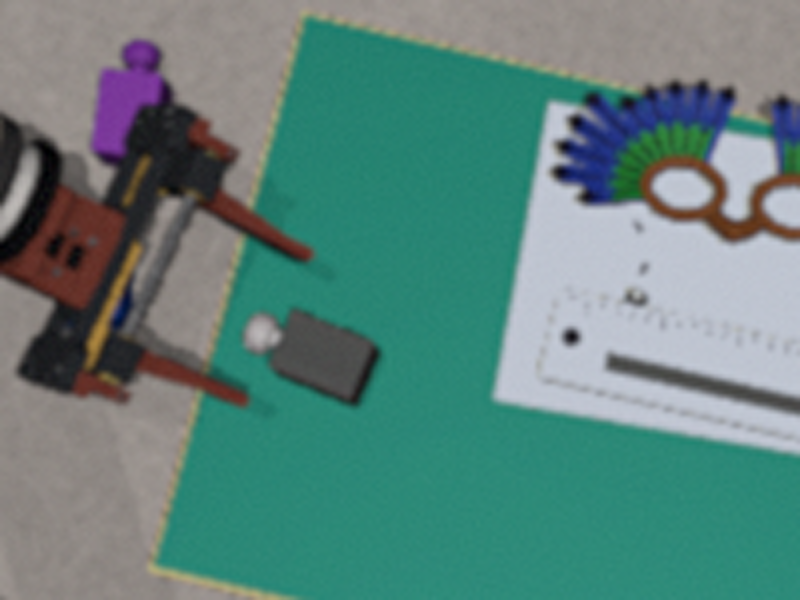

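```bash
python3 - <<'E'
from h import *
th=np.radians(50)
p,R=grasp(th,-1,(0,8))
print(move_l(p,max_speed=60,max_force=8),current_tool_pos(),current_force())
print(move_gripper(36),current_finger_gap(),current_force())
hold(.2)
s=snapshot("top"); crop(s["color"],130,120,200,150,4,"g3")
move_l(current_tool_pos()+[0,0,110],max_speed=80)
print(current_finger_gap(),current_force(),current_clock())
s=snapshot("top"); crop(s["color"],130,120,200,150,4,"g4")
s=snapshot("scene"); crop(s["color"],285,120,200,150,4,"g5")
E
```

```text
False [588.89027307 229.01568918  31.02559233] [ 0.30105458 -0.64757787 -0.55211673]
False 40.33339358885937 [-2.59186269  1.10463548  1.4756916 ]
40.09163899498276 [-0.25808856  0.25571377 -6.70979503] 17.6417
```

View pics/g5.png

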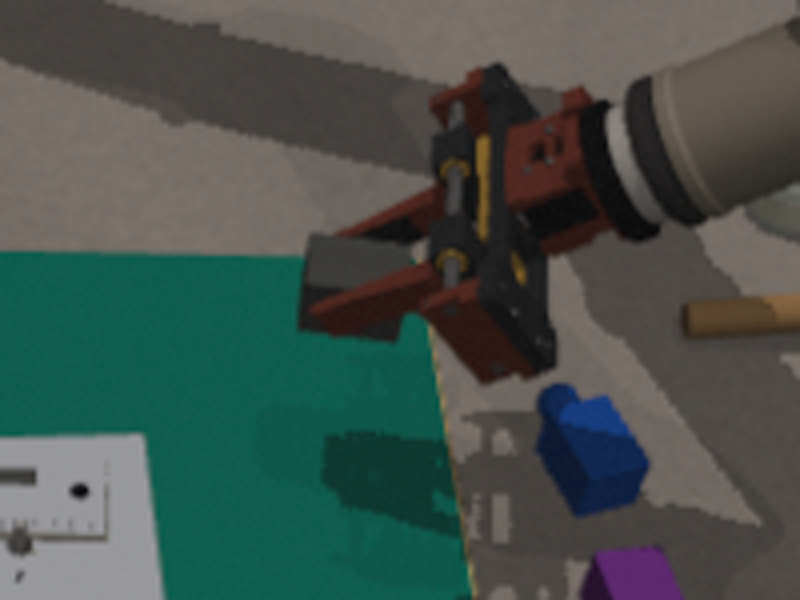

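View pics/g4.png

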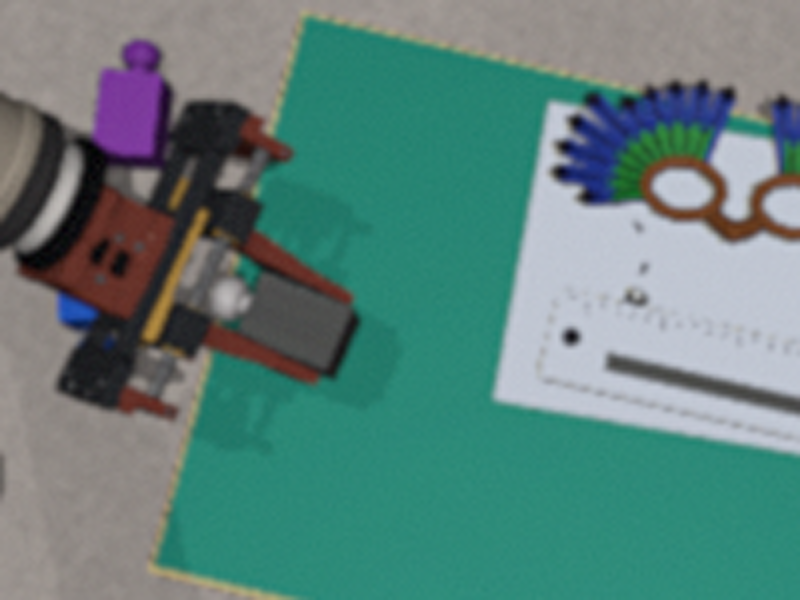

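The gap is 40 mm and the load 6.7 N, so the steel weight is held level. Its block is at about (300,320) in the top crop, and blue and purple are untouched. Next I'll look for a good placing azimuth.

```bash
python3 - <<'E'
from h import *
g=current_qpos();print(g.round(2))
th=np.radians(50)
for az in range(-150,181,10):
    p,R=place(th,np.radians(az),-1,(0,8));q=inverse_kinematics(p,R);q2=inverse_kinematics(p+[0,0,100],R)
    if q is not None and q2 is not None:
        print(az,round(np.abs(q2-g).max(),2),round(np.abs(q2-q).max(),2),np.round(q2,2))
E
```

```text
[-1.06  1.08  0.8   1.26 -0.09  1.68 -0.73]
-150 2.62 0.13 [-0.28  0.8   0.13  1.41  0.14  1.6   1.89]
-140 2.71 0.13 [-0.32  0.77  0.12  1.46  0.22  1.55  1.98]
-130 2.79 0.13 [-0.36  0.74  0.1   1.52  0.31  1.49  2.06]
-120 2.86 0.13 [-0.39  0.7   0.09  1.59  0.4   1.42  2.13]
-110 2.54 0.29 [ 0.26  0.89 -0.99  1.61  0.99  1.78  1.81]
-100 2.58 4.74 [ 0.34  0.97 -1.19  1.69  1.17  1.87  1.85]
-90 2.68 4.69 [ 0.35  0.93 -1.19  1.77  1.22  1.8   1.96]
-80 2.19 0.52 [-1.25  1.01  1.26  1.96 -0.34  0.79 -2.92]
-70 1.75 0.17 [-1.32  1.14  1.42  2.05 -0.68  0.72 -2.48]
-60 1.58 0.2 [-1.35  1.05  1.38  2.14 -0.7   0.55 -2.31]
-50 1.39 0.26 [-1.35  0.92  1.32  2.21 -0.73  0.37 -2.12]
-40 1.49 3.78 [-1.32  0.77  1.24  2.29 -0.75  0.18 -1.91]
-30 3.17 0.75 [-0.92  0.38  0.65  2.33  1.46  0.3   2.44]
-20 2.87 0.47 [-0.84  0.34  0.62  2.38  1.97  0.23  2.14]
-10 2.6 0.61 [-0.61  0.29  0.43  2.4   2.47  0.22  1.87]
0 2.81 0.29 [ 0.03  0.27 -0.18  2.37  2.54  0.24  2.08]
10 2.88 0.28 [ 0.47  0.32 -0.57  2.34  2.74  0.18  2.15]
20 4.13 1.41 [ 0.41  0.32 -0.4   2.31  4.04  0.18  1.05]
30 4.56 3.31
[... 205 characters left out ...]
5  0.75]
70 1.49 0.86 [ 0.02  0.51  0.34  2.   -1.11  1.01  0.76]
80 1.53 0.45 [ 0.06  0.56  0.29  1.91 -0.99  1.1   0.8 ]
90 1.58 0.38 [ 0.07  0.6   0.27  1.82 -0.89  1.19  0.85]
100 1.64 0.28 [ 0.06  0.64  0.26  1.73 -0.8   1.29  0.91]
110 1.71 0.23 [ 0.05  0.68  0.26  1.65 -0.72  1.37  0.98]
120 1.79 0.2 [ 0.02  0.72  0.25  1.58 -0.64  1.45  1.06]
130 1.87 0.18 [-0.01  0.76  0.25  1.51 -0.57  1.53  1.14]
140 1.96 0.16 [-0.04  0.79  0.26  1.45 -0.49  1.58  1.23]
150 2.06 0.15 [-0.08  0.81  0.26  1.4  -0.42  1.63  1.33]
160 2.15 0.15 [-0.11  0.83  0.24  1.37 -0.33  1.66  1.42]
170 2.24 0.14 [-0.14  0.83  0.21  1.35 -0.23  1.68  1.52]
180 2.34 0.14 [-0.17  0.83  0.19  1.34 -0.14  1.68  1.61]
```

```bash
python3 - <<'E'
from h import *
th=np.radians(50)
p,R=place(th,np.radians(90),-1,(0,8)); p=p+[0,0,100]
try: move_l(p,R,max_speed=60); print("line")
except Exception as e: print(repr(e)); move_pose(p,R)
print(current_tool_pos(),p,current_qpos().round(2),current_finger_gap(),current_clock())
s=snapshot("scene"); crop(s["color"],185,120,200,150,4,"q1")
s=snapshot("top"); crop(s["color"],230,140,200,150,4,"q2")
E
```

```text
line
[583.39391515  -6.92750806 136.51558802] [583.37090247  -7.21786821 136.44515558] [ 0.03  0.61  0.32  1.82 -0.91  1.21  0.87] 39.69458519752776 21.825
```

View pics/q1.png

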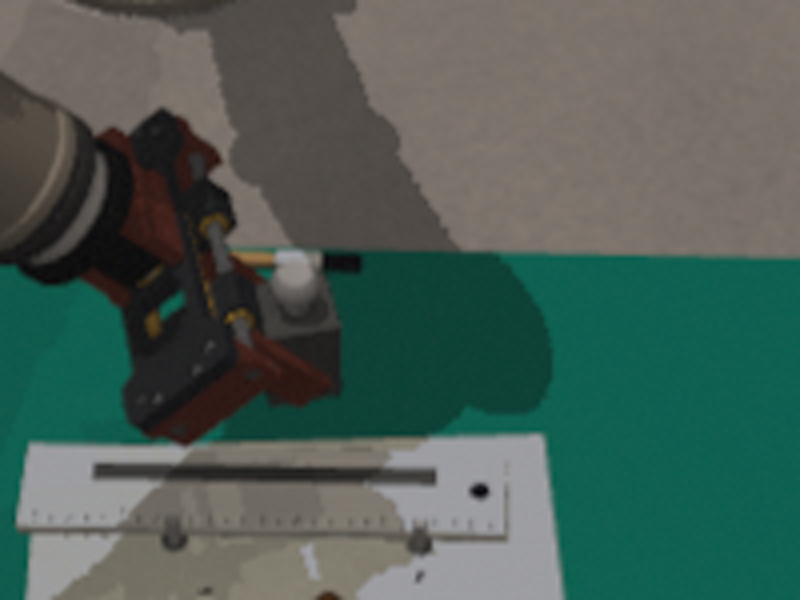

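View pics/q2.png

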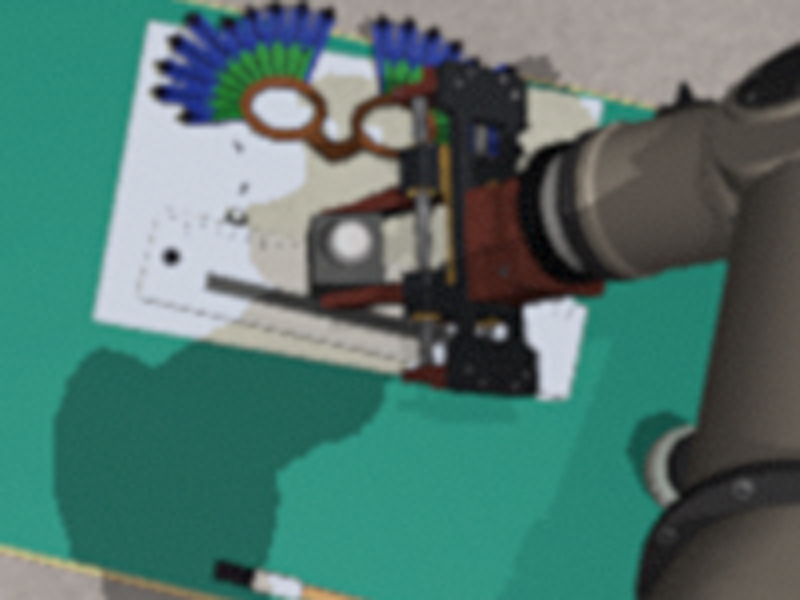

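```bash
python3 - <<'E'
from h import *
T=snapshot("top");C=snapshot("scene")
f=lambda x,y,ox,oy,k=4.:np.array([(x+.5)/k-.5+ox,(y+.5)/k-.5+oy])
print("knob",tri(T,f(350,241,230,140),C,f(296,286,185,120)))
# block top face corners visible in both: left-front etc. (z ~151+28)
print("blk top, top view",[onplane(T,f(*a,230,140),179).round(1) for a in((315,215),(310,285),(383,213))])
print("scene base corner (near-left)",onplane(C,f(340,393,185,120),123).round(1), "top right corner",onplane(C,f(340,328,185,120),179).round(1))
print(tgt)
E
```

```text
knob (array([585.98046   , -11.52972262, 196.81421685]), np.float64(1.1626772573007749))
blk top, top view [array([604.2,   5.7, 179. ]), array([564.6,   9.4, 179. ]), array([604.9, -32.4, 179. ])]
scene base corner (near-left) [600.    8.8 123. ] top right corner [603.7   8.2 179. ]
[583.37090247 -11.43083279]
```

```bash
python3 - <<'E'
from h import *
th=np.radians(50)
p,R=place(th,np.radians(90),-1,(0,8)); p=p+[-1,0,0]
print(move_l(p+[0,0,10],max_speed=50,max_force=12),current_tool_pos()-p)
print(move_l(p-[0,0,4],max_speed=8,max_force=5),current_tool_pos()-p,current_force(),current_clock())
hold(.3);print(current_force(),current_tool_pos()-p)
s=snapshot("scene"); crop(s["color"],185,150,150,130,5,"r1")
s=snapshot("top"); crop(s["color"],230,140,150,120,5,"r2")
E
```

```text
False [ 0.16731221 -0.02341174 10.26029158]
True [ 0.01700396 -0.01269127 -0.83962509] [-0.056523   -1.02846546  6.53527465] 25.225
[-0.56356925 -1.01752795  6.6135858 ] [-0.03387236 -0.02738691 -0.85478515]
```

View pics/r1.png

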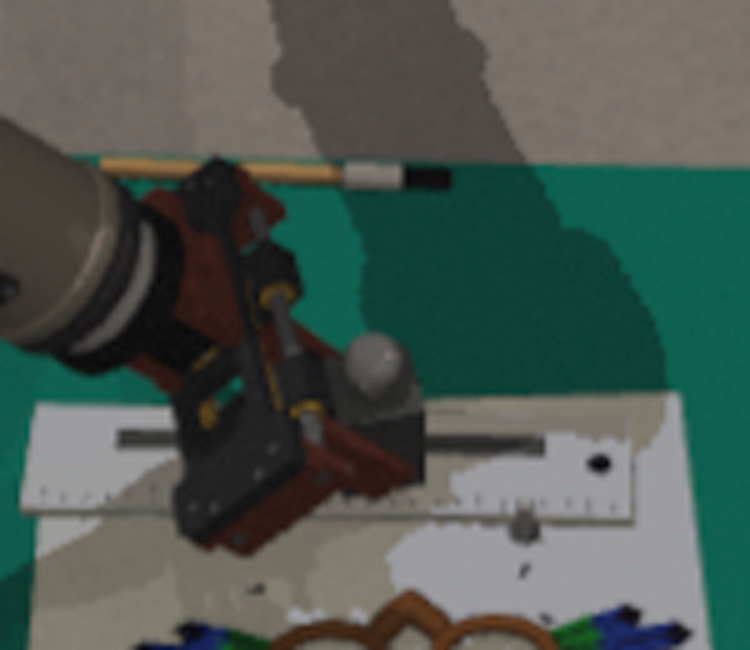

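View pics/r2.png

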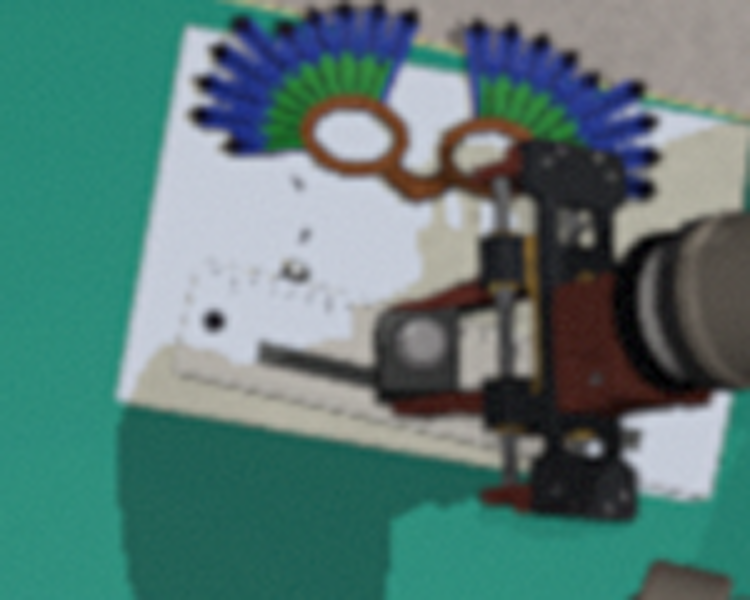

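```bash
python3 - <<'E'
from h import *
print(current_tool_pos()) 
move_gripper(46);print(current_finger_gap(),current_force().round(2));move_gripper(72);print(current_finger_gap(),current_force().round(2))
R=current_orientation();p=current_tool_pos()
print(move_l(p-110*R[:,2],max_speed=80,max_force=8),current_clock())
move_l(current_tool_pos()+[0,0,60],max_speed=150)
q=current_qpos();q[0]+=0.75
print(q.round(2));movej(q);print(current_tool_pos())
s=snapshot("scene"); crop(s["color"],185,150,150,130,5,"t1");cv2.imwrite("pics/t_scene.png",s["color"])
s=snapshot("top"); crop(s["color"],230,140,150,120,5,"t2");cv2.imwrite("pics/t_top.png",s["color"])
E
```

```text
[582.32186691  -7.24584514  35.57463307]
45.894043346970115 [-0.33 -0.12 -1.  ]
72.04106590739038 [ 0.65 -1.16  0.07]
False 28.1
[ 0.86  0.59  0.36  1.74 -0.84  1.34  0.87]
[ 373.85328245 -451.3997007   177.67348012]
```

View pics/t1.png

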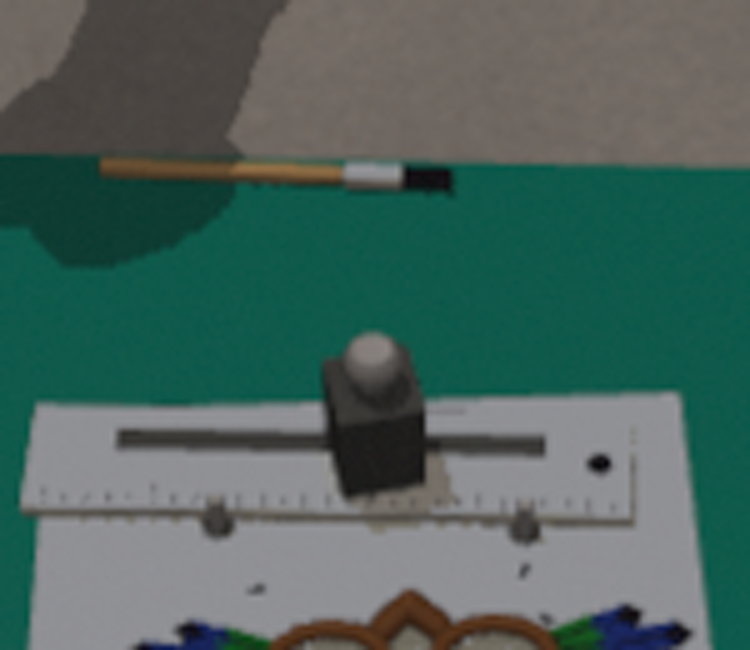

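View pics/t2.png

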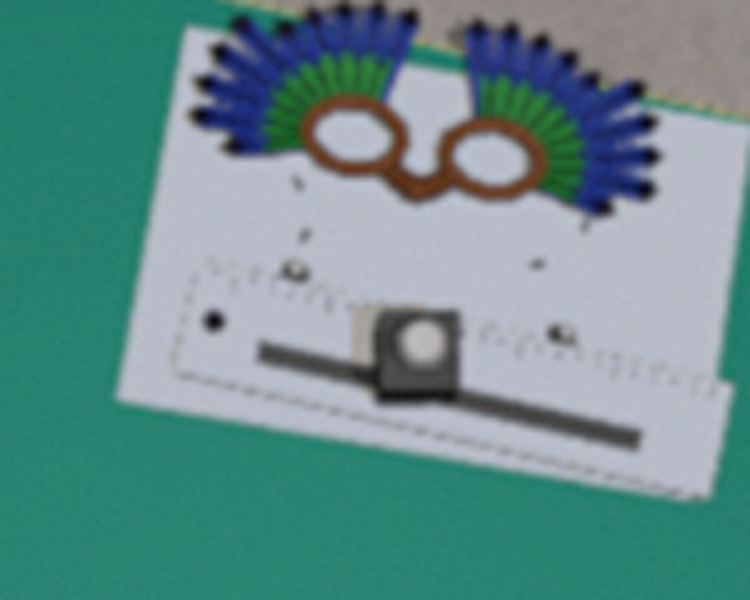

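View pics/t_scene.png

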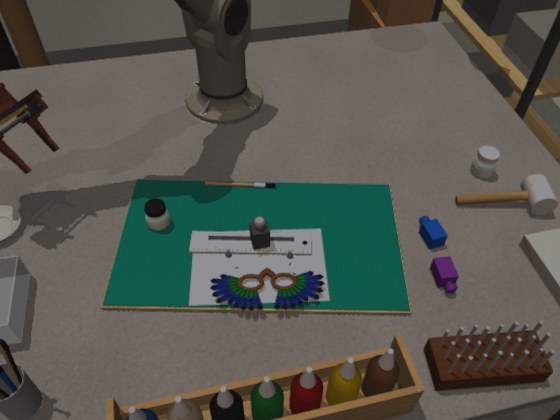

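```bash
python3 - <<'E'
from h import *
T=snapshot("top");C=snapshot("scene")
f=lambda x,y,ox,oy,k=5.:np.array([(x+.5)/k-.5+ox,(y+.5)/k-.5+oy])
rel=lambda p:(((p[:2]-mid)@bx[:2]).round(1),((p[:2]-mid)@by[:2]).round(1))
k,e=tri(T,f(423,341,230,140),C,f(372,360,185,150));print("knob",k.round(1),round(e,2),rel(k))
c=np.array([onplane(T,f(*a,230,140),79) for a in((380,310),(460,312),(457,392),(377,390))]);print(c.round(1).tolist(),"top face centre",rel(c.mean(0)))
b=[onplane(C,f(*a,185,150),23) for a in((345,497),(425,483))];print("base far edge",np.round(b,1).tolist())
for a in((22,510),(632,522)): print("SE edge",rel(onplane(C,f(*a,185,150),23)))
# SE outline in top
for a in((170,377),(702,500),(192,262),(733,383)): print("SE top-view",rel(onplane(T,f(*a,230,140),23)))
# bystander pixel shifts
import pickle
S=pickle.load(open("s0.pkl","rb"))
for n,X,boxes in(("top",T,dict(mask=(265,135,100,42),jar=(385,235,40,40),brush=(280,275,78,30))),("scene",C,dict(mask=(205,265,122,44),jar=(140,195,35,38),brush=(200,178,80,14)))):
    for o,(x,y,w,h) in boxes.items():
        a=[cv2.cvtColor(i["color"][y:y+h,x:x+w],cv2.COLOR_BGR2GRAY).astype(np.float32) for i in(S[n],X)]
        print(n,o,np.round(cv2.phaseCorrelate(a[0],a[1])[0],2))
print(current_clock(),current_finger_gap())
E
```

```text
knob [585.1 -12.1  98.8] 0.53 (np.float64(-32.2), np.float64(-0.3))
[[604.0, 6.8, 79.0], [602.5, -32.2, 79.0], [563.1, -29.8, 79.0], [564.5, 9.1, 79.0]] top face centre (np.float64(-33.8), np.float64(-0.1))
base far edge [[599.9, -29.1, 23.0], [600.2, 8.4, 23.0]]
SE edge (np.float64(-3.3), np.float64(-159.4))
SE edge (np.float64(-2.2), np.float64(118.1))
SE top-view (np.float64(-66.2), np.float64(118.4))
SE top-view (np.float64(-65.2), np.float64(-158.2))
SE top-view (np.float64(-5.6), np.float64(121.5))
SE top-view (np.float64(-2.8), np.float64(-161.5))
top mask [-0.04  0.5 ]
top jar [-0.07 -0.12]
top brush [-0.01  0.04]
scene mask [0.51 0.5 ]
scene jar [0.06 0.1 ]
scene brush [0.01 0.61]
30.4333 72.20772716561886
```

```bash
python3 - <<'E'
from h import *
print(current_qvel().round(3).max(),current_clock()); print(close_job())
E
```

```text
0.006 30.4333
the job is handed in; nothing more can be done
None
```

I pushed the straightedge up against both pins and set the steel weight upright on it between them. I handed the job in at 30.4 s, and no verdict was reported.

**Straightedge:** I pushed it with the open fingers until the force stop tripped. I then nudged it twice more at about 10 N, and it moved less than 1 mm. Seen from the two cameras, its edge lies about 2 to 6 mm short of the pin-axis line, where 4 mm would be exactly flush. That spread is my pixel-reading noise, so the images alone don't confirm the 2 mm tolerance. The solid stop against the pins does support it, and the bar did not visibly move while I placed the weight.

**Weight:** I gripped it tilted (40 mm gap, about 0.68 kg), turned it knob up, and lowered it until contact; the force change was about 13 N, although the stop was set at 5 N. I released it only then. Its top-face centre is 33.8 mm short of the pin line (ideal 34 mm) and 0.1 mm from midway. The knob shows it upright to within about 2 mm, although its measured height read about 4 mm high, at 98.8 mm where 95 mm was expected.

**Mask, jar and brush:** These shifted by no more than about 0.6 pixels (roughly 1.5 mm) in the images. I put that down to noise and shadow, because the arm never came near them at their height. The gripper was open and clear of everything at the end.

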